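# Wedge the sample jars tight on the shaker

### The arm

A 6-joint arm with a two-finger parallel gripper is mounted at the origin on the work surface. World frame = base frame: x ahead of the robot, y to its left, z up, the work surface at z = 0. Lengths are in m, angles in rad, forces in N, time in s.
With the tool pointing down it reaches from about 0.35 to 0.975 m from the base axis. Payload 4.9 kg.
Tool frame: the origin (TCP) lies on the mounting face of the last link; the fingertips stand 173 mm ahead of it and the grasp point (between the pads) lies 155 mm ahead of it; z points along the fingers, y is the line along which they close (so a half turn about z gives the same grasp; the last joint's range is limited). The gripper opens to 85 mm and grips with 20 to 120 N. Pads are 22 mm wide; open, the fingers measure 114 mm over their backs; the gripper's body (76 mm by 85 mm) begins 54 mm behind the grasp point. The pads swing forward as they close: fully open they stand 13 mm farther back than shut.
Start: joints at [1.109, 0.053, 1.613, -0, 1.476, -0.119], TCP at [0.21, 0.589, 0.405] pointing down, gripper open.
Joint ranges: [-3.01, 3.01], [-1.01, 2.22], [0.06, 2.58], [-1.02, 4.17], [0.09, 2.62], [-3.14, 3.14]. Speed limits (rad/s): [2.57, 2.57, 3.14, 3.14, 3.14, 3.14].

### API

Orientations are given as a rotation vector (axis times angle).
In Python, from station import monitor, eyes, finish_job gives the robot as it stands. The module is installed in compiled form; this text tells all that it offers.
- The arm moves only by the tool step_arm, never from a script. Its argument "commands" is a list of rows, each a list of 3 entries, a list of its own where there are three numbers: the opening in per cent of the stroke, from 0 (shut) to 100 (fully open), then the shift along the tool's x, y, z in mm, then the turn about the tool's z in degrees. In form: [[hand, [x, y, z], yaw], ...]. A call has 1 to 12 rows; each row is the pose to reach, as a shift and turn from the pose commanded when the call began, along the tool's axes at that moment; what a row does not reach only later rows make up. A row lasts 1/8 s, in which the tool goes at most 62.5 mm and 10.7 degrees, less where a joint would pass 70% of its speed; a pose out of reach is approached as far as the arm can. A call with a gripper value outside its range is refused whole. The fingers move at their own pace and stop on an object; "squeeze" is the grip in N (left out, the last holds). Time passes only in rows, so rows that repeat a pose let the fingers close. It gives the time, the measured TCP pose, the force, the opening and the grip force at its end, in the units of the state.
- monitor.get_obs(): the state, without advancing time (a new reading comes with each control period).
- eyes.get_image(name): name is "scene" or "side" or "wrist"; returns the picture (400x640x3 uint8, red, green, blue); there is no depth.
- eyes.camera_info(name): a dict with "camera_matrix" (3x3 intrinsics, pixels), "extrinsics" (4x4, takes a point from camera to world coordinates). Camera axes: x right, y down, z forward; pixel columns grow to the right and rows downward; lengths in m; the calibration is good to about 2 mm. A picture is of the moment at which its call begins: read the wrist's pose just before it. camera_info takes no time and is no camera call; for the wrist camera it gives the pose at the moment of the call.
- finish_job(): hands the job in; it is judged then, once.
The state is a dict: "t": time; "q": joint angles; "dq": joint speeds; "effort": joint torques, N m; "tool_pos": TCP position; "tool_rot": TCP orientation; "contact_force": force on the tool from outside, world axes, zero at the start; "wrist_torque": the same for the moment, N m; "opening": finger opening in m; "grip_force": force on a finger pad.
Only numpy, scipy, OpenCV 4.12 (cv2) and the standard library are available. Lean on these libraries where they do the work, as an engineer would, in place of code of your own. Each camera call takes 0.05 s, during which the arm holds its last target. There are 200 camera calls.

### The job

Get the loaded shaker ready to run: slide its clamp bar up until all three jars on the deck are snug between the bar and the rail, then lay the tapered wooden wedge flat in the gap behind the bar, thin end first, and drive it in along the gap until it is jammed tight, its thin end standing out some 10 mm past the far end of the stop, and holds the jars clamped by itself. Keep the jars standing and leave everything else on the bench where it is.

Things in the scene. Friction and masses are not known exactly. Their poses are not given: they have to be found in the camera images.
- shaker: Low bottle shaker fixed to the bench, 300 mm along x, 220 mm along y; flat metal deck, its top 105 mm above the bench. Origin: middle of its underside, on the bench; x lengthwise (front panel at -x), y to its left, z up. On the deck, along x: a rubber-faced rail (45 mm high, face at y = -85 mm, sprung: gives 1 mm for 4 N, 5 mm at most), the jars beside it, the clamp bar, then a taper stop at +y.
- stop_mouth (a point): Corner of the fixed steel taper stop at the wide mouth of the gap, on the deck (shaker x 0, y +38, z 105 mm); axes as the shaker's. The stop is 40 mm high and 90 mm long; its slanted face, towards the bar, runs from here to +x while coming 13.5 mm nearer the bar; its back is at shaker y = 70. The deck before the mouth (shaker x -150 to 0, y 0 to 100 mm) is free: the wedge can lie on it.
- clamp_bar: Aluminium bar 210 mm along x, 24 mm thick (y), 40 mm high, that slides only along the shaker's y with about 1 N of friction and stays where left. Origin: middle of its underside on the deck, axes as the shaker's, at shaker x = 40 mm. Starts at shaker y = +5 to +11 mm; at y = -11 mm all jars touch the rail and its back face is at y = +1. Moving bar and jars takes up to 10 N.
- thumb_plate (a point): Middle of the +y face of the thumb plate on top of the clamp bar: 60 mm along x, 10 mm thick, from 40 to 71 mm above the deck (this point 57 mm above it), 9 mm to +y of the bar's middle. Axes as the shaker's. Push on this face towards -y to slide the bar; above the stop and the gap there is free room for the fingers.
- wedge: Beech wedge lying flat, 173 mm long, 40 mm high, 0.14 kg, tapered in plan. Origin: underside of its butt; x to the thin end, z up. Butt: parallel sides 42 mm apart (y -21 to 21) from x -12 to 20, to grasp across y; its end is round, farthest point x = -33. Beyond x = 20 it narrows to 24 mm at x = 140: the -y side, straight, goes against the bar, the +y side slants (y 21 to 3), fitting the stop.
- wedge_tip (a point): Middle of the wedge's thin end face (wedge x 140, y -9, z 20 mm). With the jars snug the wedge runs freely till this point is 90 mm past the mouth in the shaker's x (wedge origin at shaker x -50, y 22, axes alike), level with the stop's far end; then it loads the rail's springs. Well driven, it stands 100 to 110 mm past the mouth, after a steady push of 12 to 22 N on the butt; friction holds it.
- jar_1: The nearest the front panel of three amber glass jars with white caps abreast on the deck, some 70 mm apart along the shaker's x and a few mm off the rail: 62 mm diameter, 73 mm high, 0.15 kg. Origin: middle of its underside; z up.
- jar_2: The middle of three amber glass jars with white caps abreast on the deck, some 70 mm apart along the shaker's x and a few mm off the rail: 62 mm diameter, 73 mm high, 0.15 kg. Origin: middle of its underside; z up.
- jar_3: The farthest of three amber glass jars with white caps abreast on the deck, some 70 mm apart along the shaker's x and a few mm off the rail: 62 mm diameter, 73 mm high, 0.15 kg. Origin: middle of its underside; z up.
- block: Plain beech packing block of the same wood, 160 x 42 x 40 mm, not tapered: not needed. Lies on the bench at one side, the wedge at the other. Origin on its underside 20 mm from one end, x along it.
- spare_jar_1: Spare jar like the others on the bench, not needed. Origin: middle of its underside.
- spare_jar_2: Another spare jar on the bench, not needed.
- oil_bottle: Tall green oil bottle, 62 mm diameter, 230 mm high, on the bench, not needed. Origin: middle of its underside.
- petri: Stack of two clear dishes, 94 mm diameter, 28 mm high, not needed. Origin: middle of its underside.
- timer: White bench timer, 60 x 75 x 18 mm, not needed. Origin: middle of its underside.
- tip_box: Grey box of pipette tips with clear lid, 120 x 85 x 55 mm, not needed. Origin: middle of its underside.

How it is judged:
By the outcome, as a careful person would: the job done as asked, in the order asked, and still so for the second after the job is handed in, with the robot touching nothing.
It also fails if it takes over 72 s, if anything falls off the work surface, if the arm or the gripper's body presses on something with over 40 N, if the wrist force passes 120 N, or if a joint passes its speed limit or range.

## Working session

There is one attempt and no reset: what is moved stays moved. The work goes in short steps, Python scripts to look and compute and a tool call to move; the robot and the scene stay as the last step left them, time stands still between calls to the robot, and variables do not carry over. Pictures are saved under pics/ and viewed, at most 10 in all, crops included, and the job is handed in when it is done.

Besides the shell and the picture viewer there is one more tool, called after "Emit:" as a command line: name --argument value ..., lists and objects as JSON in quotes. step_arm: Moves the arm, as the interface text tells. Its arguments: {"type":"object","properties":{"commands":{"type":"array"},"squeeze":{"type":"number"}},"required":["commands"]}

```bash
mkdir -p pics
cat > h.py <<'E'
import numpy as np, cv2
from station import monitor, eyes, finish_job
from scipy.spatial.transform import Rotation as R
def shot(n, f):
    T=np.array(eyes.camera_info(n)["extrinsics"]);K=np.array(eyes.camera_info(n)["camera_matrix"])
    im=eyes.get_image(n); cv2.imwrite("pics/"+f+".png",im[:,:,::-1]); np.savez("pics/"+f+".npz",T=T,K=K); return im,K,T
def load(f):
    d=np.load("pics/"+f+".npz"); return d["K"],d["T"]
def plane(f,uv,z):
    K,T=load(f); uv=np.atleast_2d(uv).astype(float)
    d=np.c_[uv,np.ones(len(uv))]@np.linalg.inv(K).T@T[:3,:3].T
    o=T[:3,3]; return o+d*((z-o[2])/d[:,2])[:,None]
def proj(f,P):
    K,T=load(f); p=(np.atleast_2d(P)-T[:3,3])@T[:3,:3]@K.T; return p[:,:2]/p[:,2:]
E
python3 - <<'E'
from h import *
ims=[shot(n,n+"0")[0] for n in("scene","side","wrist")]
for n in("scene0","side0","wrist0"):
    K,T=load(n);print(n,K[0,0],T.round(3).tolist())
o=monitor.get_obs();print(o["t"],o["tool_pos"],o["tool_rot"])
E
```

```text
scene0 361.8168463378739 [[-0.608, 0.605, -0.514, 1.19], [0.794, 0.471, -0.384, 0.428], [0.01, -0.642, -0.767, 1.016], [0.0, 0.0, 0.0, 1.0]]
side0 464.18149515718187 [[-0.762, 0.4, -0.51, 1.386], [0.648, 0.457, -0.61, 0.954], [-0.011, -0.795, -0.607, 1.082], [0.0, 0.0, 0.0, 1.0]]
wrist0 353.01555870418736 [[0.335, 0.905, 0.261, 0.144], [0.942, -0.321, -0.095, 0.612], [-0.002, 0.278, -0.961, 0.373], [0.0, 0.0, 0.0, 1.0]]
0.15 [0.20999181 0.58845776 0.40374097] [-5.35719481e-01 -3.09511139e+00  2.31610073e-03]
```

View pics/scene0.png

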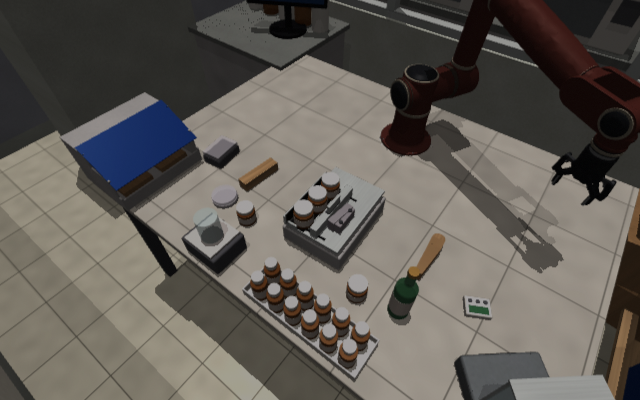

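View pics/side0.png

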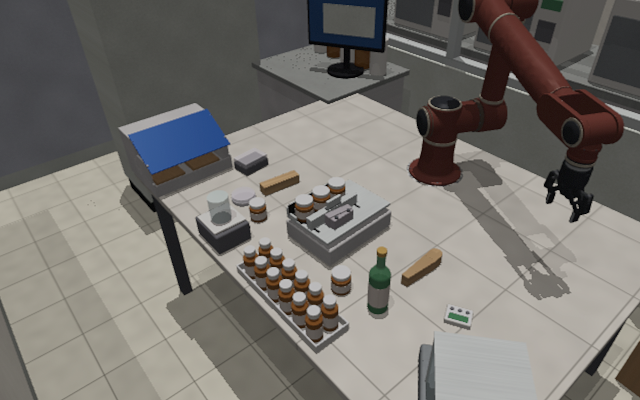

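The scene view shows the shaker around (335,212), jars at its left, the wedge at (430,257) with the bottle beside it, and the block at (258,173). Next I zoom in.

Run:
```python
from h import *
im=cv2.imread("pics/scene0.png")[155:325,270:470]; cv2.imwrite("pics/c1.png",cv2.resize(im,None,fx=3.5,fy=3.5,interpolation=cv2.INTER_CUBIC))
im=cv2.imread("pics/side0.png")[165:325,275:475]; cv2.imwrite("pics/c2.png",cv2.resize(im,None,fx=3.5,fy=3.5,interpolation=cv2.INTER_CUBIC))
for n,box in(("scene0",(400,460,225,285)),("side0",(395,450,240,295))):
    im=cv2.imread(f"pics/{n}.png"); hsv=cv2.cvtColor(im,cv2.COLOR_BGR2HSV)
    m=cv2.inRange(hsv,(8,90,60),(25,255,255)); k=np.zeros_like(m); k[box[2]:box[3],box[0]:box[1]]=m[box[2]:box[3],box[0]:box[1]]
    c=max(cv2.findContours(k,0,1)[0],key=cv2.contourArea); 
    print(n,cv2.contourArea(c),cv2.minAreaRect(c)); pts=c[:,0]
    print(plane(n,pts,.04)[::4,:2].round(3).tolist())
```

```text
scene0 537.0 ((427.0357360839844, 255.3850555419922), (14.565526008605957, 50.573333740234375), 35.70669174194336)
[[0.416, 0.324], [0.437, 0.324], [0.455, 0.326], [0.473, 0.327], [0.49, 0.329], [0.507, 0.331], [0.524, 0.333], [0.541, 0.334], [0.557, 0.336], [0.568, 0.328], [0.579, 0.32], [0.591, 0.327], [0.594, 0.339], [0.59, 0.35], [0.574, 0.355], [0.562, 0.359], [0.542, 0.362], [0.523, 0.363], [0.505, 0.364], [0.486, 0.365], [0.466, 0.366], [0.449, 0.365], [0.431, 0.363], [0.414, 0.359], [0.404, 0.347], [0.408, 0.335]]
side0 633.5 ((421.8529052734375, 267.9117431640625), (16.59518051147461, 49.78553771972656), 49.398704528808594)
[[0.415, 0.326], [0.436, 0.327], [0.46, 0.331], [0.48, 0.331], [0.5, 0.332], [0.523, 0.335], [0.542, 0.336], [0.558, 0.338], [0.576, 0.346], [0.59, 0.355], [0.597, 0.365], [0.594, 0.378], [0.581, 0.379], [0.566, 0.381], [0.548, 0.381], [0.534, 0.381], [0.521, 0.382], [0.505, 0.385], [0.489, 0.387], [0.466, 0.384], [0.449, 0.382], [0.438, 0.373], [0.421, 0.364], [0.404, 0.354], [0.407, 0.34], [0.413, 0.329]]
```

View pics/c1.png

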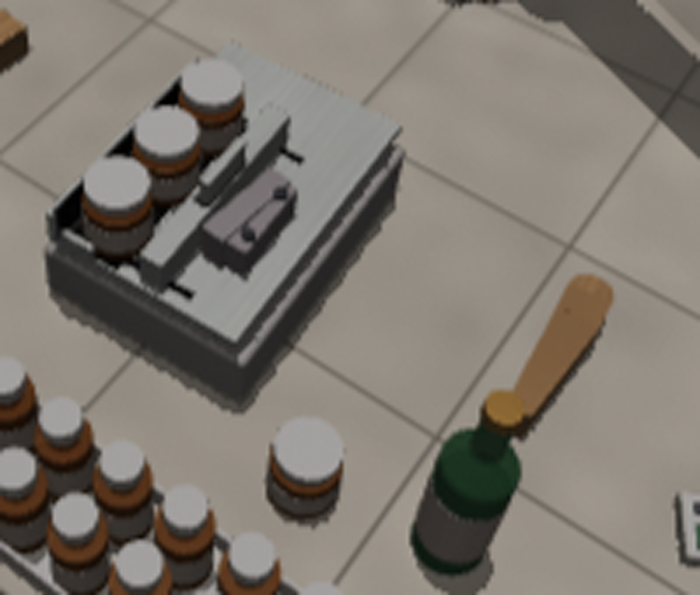

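View pics/c2.png

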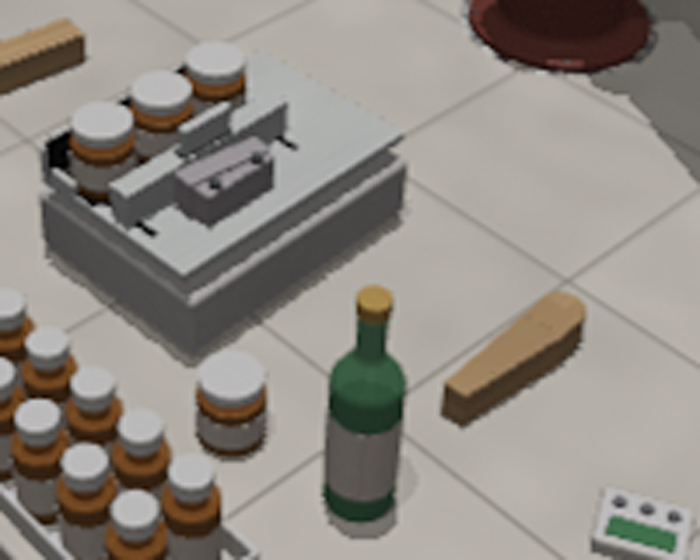

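The crops show the deck with jars along its -y side, thumb plate, stop with two screws, and free deck towards the robot. The wedge's round butt is nearest the robot. I use the deck corners for the shaker pose.

Run:
```python
from h import *
a=np.array([[402,130],[240,338],[48,212],[232,42]])/3.5+[270,155]
b=np.array([[405,137],[183,272],[42,150]])/3.5+[275,165]
print(plane("scene0",a,.105)[:,:2].round(3).tolist());print(plane("side0",b,.105)[:,:2].round(3).tolist())
o=monitor.get_obs(); Rm=R.from_rotvec(o["tool_rot"]).as_matrix(); print(Rm.round(3)); print(o["tool_pos"])
_,T=load("wrist0"); print((Rm.T@(T[:3,3]-o["tool_pos"])).round(4), (Rm.T@T[:3,:3]).round(3))
```

```text
[[0.413, 0.125], [0.698, 0.137], [0.696, -0.078], [0.416, -0.074]]
[[0.406, 0.128], [0.698, 0.134], [0.688, -0.09]]
[[-0.942  0.336 -0.001]
 [ 0.336  0.942 -0.001]
 [ 0.    -0.002 -1.   ]]
[0.20999181 0.58845776 0.40374097]
[0.07   0.0004 0.0307] [[ 0.001 -0.961 -0.278]
 [ 1.     0.001  0.   ]
 [ 0.    -0.278  0.961]]
```

Emit:
step_arm --commands '[[0,[-47,-40,-2],-2],[0,[-95,-81,-4],-4],[0,[-142,-121,-6],-6],[0,[-189,-161,-8],-9],[0,[-237,-202,-10],-11],[0,[-284,-242,-12],-13],[0,[-331,-282,-14],-15],[0,[-378,-322,-16],-17],[0,[-426,-363,-18],-19],[0,[-473,-403,-20],-21],[0,[-473,-403,-20],-21],[0,[-473,-403,-20],-21]]'

```text
t: 1.65
tool_pos: [0.52, 0.0501, 0.4242]
tool_rot: [0.036, -3.14, -0.001]
contact_force: [-0.2, 0.5, 0.4]
opening: -0.0002
grip_force: 0.0
```

Run:
```python
from h import *
shot("wrist","w1");o=monitor.get_obs();print(o["t"],o["tool_pos"],R.from_rotvec(o["tool_rot"]).as_matrix().round(3))
```

```text
1.7 [0.51973491 0.05067164 0.42430425] [[-1.    -0.024 -0.001]
 [-0.024  1.     0.   ]
 [ 0.001  0.    -1.   ]]
```

View pics/w1.png

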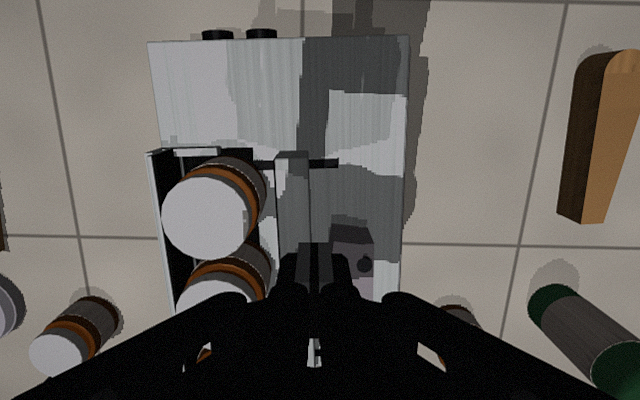

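The wrist view shows the deck's near corners at (148,41) and (409,35), bar's near end top at (275..309,153), stop mouth end at (331..372,238), and the wedge at right, butt (600,55), tip end (558,213)-(605,222).

Run:
```python
from h import *
f="w1"
d=plane(f,[[148,41],[409,35],[399,293]],.105)[:,:2]; print("deck",d.round(4).tolist())
e=d[1]-d[0]; print("width",np.linalg.norm(e),"yaw",np.degrees(np.arctan2(-e[0],e[1])))
e=d[2]-d[1]; print("yaw2",np.degrees(np.arctan2(e[1],e[0])))
print("bar",plane(f,[[275,153],[309,153],[310,250]],.145)[:,:2].round(4).tolist())
print("stop",plane(f,[[331,240],[372,239]],.145)[:,:2].round(4).tolist())
# wedge top: bright orange
im=cv2.imread("pics/w1.png");hsv=cv2.cvtColor(im,cv2.COLOR_BGR2HSV)
m=cv2.inRange(hsv,(5,80,110),(25,255,255));m[:,:540]=0
c=max(cv2.findContours(m,0,1)[0],key=cv2.contourArea);p=cv2.approxPolyDP(c,2,True)[:,0];print(p.tolist());print(plane(f,p,.04)[:,:2].round(4).tolist())
```

```text
deck [[0.4132, -0.0772], [0.4043, 0.1192], [0.6228, 0.1317]]
width 0.1966867423140431 yaw 2.610714130134267
yaw2 3.2592146743156247
bar [[0.4894, 0.0223], [0.4889, 0.0463], [0.5634, 0.0486]]
stop [[0.5548, 0.0644], [0.5532, 0.0955]]
[[618, 53], [605, 70], [581, 223], [603, 222], [638, 117], [639, 50]]
[[0.4046, 0.3317], [0.4197, 0.3233], [0.5731, 0.3366], [0.5714, 0.3598], [0.4621, 0.3666], [0.4015, 0.3505]]
```

Run:
```python
import cv2
im=cv2.imread("pics/w1.png")[130:300,230:430];cv2.imwrite("pics/c3.png",cv2.resize(cv2.convertScaleAbs(im,alpha=1.6),None,fx=3.5,fy=3.5,interpolation=cv2.INTER_CUBIC))
```

```text
(no output)
```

View pics/c3.png

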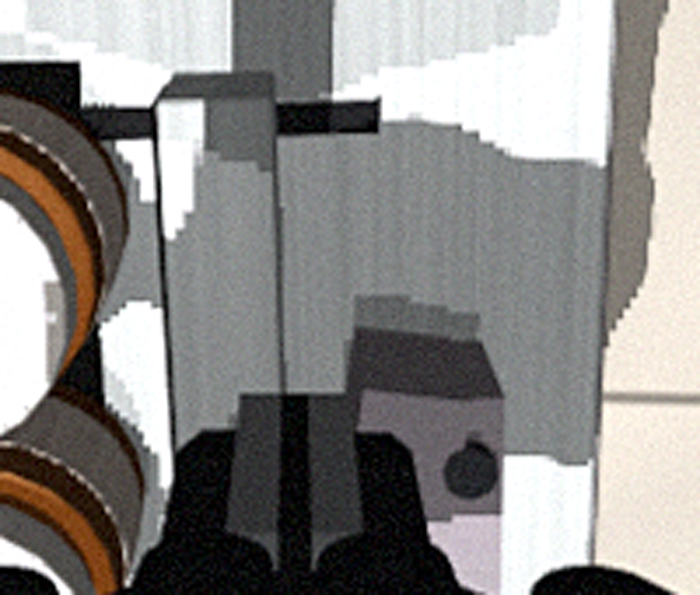

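Run:
```python
from h import *
f="w1"
c=lambda P:np.array(P)/3.5+[230,130]
b=plane(f,c([[157,100],[273,97],[284,392]]),.145)[:,:2];print("bar",b.round(4).tolist(),"yaw",np.degrees(np.arctan2(*(b[2]-b[1])[::-1])))
s=plane(f,c([[358,390],[502,398]]),.145)[:,:2];print("stoptop",s.round(4).tolist())
s=plane(f,c([[357,328],[482,340]]),.105)[:,:2];print("stopbot",s.round(4).tolist())
```

```text
bar [[0.4934, 0.0221], [0.4922, 0.0457], [0.5568, 0.0493]] yaw 3.2535405067461927
stoptop [[0.5559, 0.0654], [0.5571, 0.0968]]
stopbot [[0.5564, 0.0672], [0.5588, 0.0985]]
```

Emit:
step_arm --commands '[[0,[-40,12,0],-1],[0,[-77,23,0],-1.6],[0,[-77,23,0],-1.6],[0,[-77,23,50],-1.6],[0,[-77,23,98],-1.6],[0,[-77,23,98],-1.6],[0,[-77,23,98],-1.6]]'

```text
t: 2.58
tool_pos: [0.5964, 0.0755, 0.3288]
tool_rot: [-0.082, 3.139, -0.0]
contact_force: [1.4, -0.1, 0.7]
opening: 0.0
grip_force: 0.0
```

Emit:
step_arm --commands '[[0,[0,-4,0],0],[0,[0,-8,0],0],[0,[0,-8,0],0]]'

```text
t: 2.95
tool_pos: [0.5971, 0.0665, 0.3276]
tool_rot: [-0.08, 3.139, -0.0]
contact_force: [0.1, -0.2, -0.3]
opening: -0.0
grip_force: 0.0
```

Emit:
step_arm --commands '[[0,[0,-3,0],0],[0,[0,-6,0],0],[0,[0,-8,0],0],[0,[0,-8,0],0]]'

```text
t: 3.45
tool_pos: [0.5974, 0.0588, 0.3267]
tool_rot: [0.081, -3.14, 0.0]
contact_force: [0.6, 0.5, -0.4]
opening: -0.0001
grip_force: 0.0
```

Emit:
step_arm --commands '[[0,[0,-2,0],0],[0,[0,-4,0],0],[0,[0,-4,0],0]]'

```text
t: 3.82
tool_pos: [0.5976, 0.0547, 0.3267]
tool_rot: [0.081, -3.14, 0.0]
contact_force: [0.6, 0.5, -0.2]
opening: -0.0002
grip_force: 0.1
```

Emit:
step_arm --commands '[[0,[0,-2,0],0],[0,[0,-4,0],0],[0,[0,-4,0],0]]'

```text
t: 4.2
tool_pos: [0.5978, 0.0507, 0.3267]
tool_rot: [0.081, -3.14, 0.001]
contact_force: [0.1, 0.0, -0.4]
opening: -0.0
grip_force: 0.1
```

Emit:
step_arm --commands '[[0,[0,-2,0],0],[0,[0,-4,0],0],[0,[0,-4,0],0]]'

```text
t: 4.58
tool_pos: [0.598, 0.0469, 0.3267]
tool_rot: [0.081, -3.14, -0.0]
contact_force: [0.0, 0.7, -1.4]
opening: 0.0001
grip_force: 0.8
```

Emit:
step_arm --commands '[[0,[0,-2,0],0],[0,[0,-4,0],0],[0,[0,-4,0],0]]'

```text
t: 4.95
tool_pos: [0.5982, 0.0428, 0.3267]
tool_rot: [0.081, -3.14, 0.0]
contact_force: [-0.2, 2.8, 0.1]
opening: 0.0002
grip_force: 1.3
```

Emit:
step_arm --commands '[[0,[0,-2,0],0],[0,[0,-4,0],0],[0,[0,-4,0],0]]'

```text
t: 5.32
tool_pos: [0.5983, 0.0394, 0.3267]
tool_rot: [0.081, -3.14, -0.003]
contact_force: [-0.8, 5.9, 0.0]
opening: 0.0
grip_force: 3.0
```

Run:
```python
from h import *
shot("wrist","w2")
```

```text
(no output)
```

View pics/w2.png

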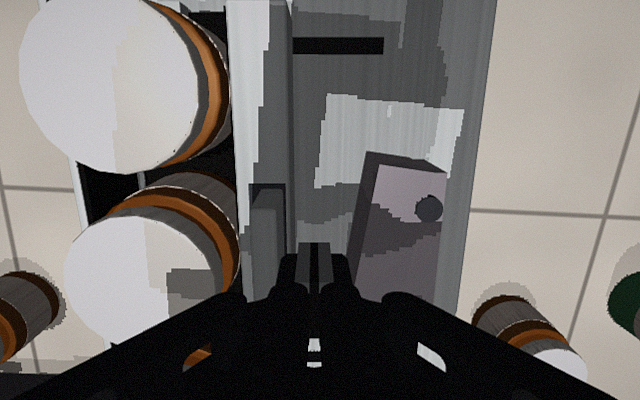

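The bar's back top edge is now at about column 290 and the finger touches the plate beside (285,240). The jars remain upright.

```bash
cat >> h.py <<'E'
O=np.array([.558,.0284]);A=np.radians(3.0);U=np.array([np.cos(A),np.sin(A)]);V=np.array([-U[1],U[0]])
def sh(P): P=np.atleast_2d(P)[:,:2]-O; return (np.c_[P@U,P@V]*1000).round(1)
E
python3 - <<'E'
from h import *
im=cv2.imread("pics/w2.png",0).astype(int)
for r in (100,150,200): print(r,im[r,282:302].tolist())
print(sh(plane("w2",[[289,60],[291,150],[293,235]],.145)))
print(sh(plane("w2",[[375,164],[447,172]],.145)), sh(monitor.get_obs()["tool_pos"]))
E
```

```text
100 [90, 82, 86, 78, 74, 69, 52, 49, 49, 57, 48, 67, 81, 75, 72, 76, 71, 82, 83, 83]
150 [82, 83, 83, 79, 84, 72, 68, 53, 50, 51, 53, 50, 74, 76, 77, 74, 74, 74, 84, 81]
200 [60, 31, 16, 25, 75, 82, 68, 67, 51, 49, 52, 46, 56, 72, 80, 74, 75, 79, 80, 81]
[[-42.7  -0.6]
 [ -6.6  -0.4]
 [ 32.5  -0.2]]
[[-0.5 36. ]
 [ 3.  67.6]] [[40.9  8.8]]
```

Emit:
step_arm --commands '[[0,[0,-1,0],0],[0,[0,-1,0],0],[0,[0,-1,0],0]]'

```text
t: 5.75
tool_pos: [0.5983, 0.0389, 0.3267]
tool_rot: [0.082, -3.14, -0.005]
contact_force: [-1.5, 7.5, -0.3]
opening: -0.0003
grip_force: 4.0
```

Emit:
step_arm --commands '[[0,[0,-1,0],0],[0,[0,-1,0],0],[0,[0,-1,0],0]]'

```text
t: 6.12
tool_pos: [0.5984, 0.0383, 0.3267]
tool_rot: [0.082, -3.14, -0.007]
contact_force: [-1.8, 10.4, 0.5]
opening: -0.0001
grip_force: 4.9
```

Emit:
step_arm --commands '[[0,[0,4,0],0],[0,[0,8,0],0],[0,[0,16,0],0],[0,[0,16,-50],0],[0,[0,16,-100],0],[0,[0,16,-100],0],[0,[0,16,-100],0]]'

```text
t: 7.0
tool_pos: [0.5975, 0.053, 0.4264]
tool_rot: [0.081, -3.14, 0.001]
contact_force: [-0.0, 0.1, -0.4]
opening: 0.0
grip_force: 0.0
```

Run:
```python
from h import *
shot("wrist","w3");o=monitor.get_obs();print(o["t"],o["tool_pos"],R.from_rotvec(o["tool_rot"]).as_matrix().round(3))
im=cv2.imread("pics/w3.png");g=cv2.cvtColor(im,cv2.COLOR_BGR2GRAY).astype(int)
uv=proj("w3",np.array([[*(O+U*x/1000+V*.001),.145] for x in(-60,-30,0)]));print(uv.round(1))
for u,v in uv: print(g[int(round(v)),int(u)-14:int(u)+14].tolist())
m=cv2.inRange(cv2.cvtColor(cv2.imread("pics/w1.png"),cv2.COLOR_BGR2HSV),(50,90,15),(90,255,140));m[:,:500]=0
c=max(cv2.findContours(m,0,1)[0],key=cv2.contourArea)[:,0];print("bottle base", plane("w1",[[555,305],[530,295]],0)[:,:2].round(3).tolist())
print("jar1",plane("w1",[[207,217]],.178)[:,:2], sh(plane("w1",[[207,217]],.178)))
cv2.imwrite("pics/c4.png",im)
```

```text
7.05 [0.59736518 0.0529785  0.42511505] [[-0.999 -0.052 -0.002]
 [-0.052  0.999 -0.   ]
 [ 0.002 -0.    -1.   ]]
[[281.   46.8]
 [282.1  94.3]
 [283.1 138.6]]
[168, 165, 165, 160, 161, 166, 165, 170, 168, 169, 151, 101, 50, 39, 43, 31, 90, 85, 129, 144, 143, 145, 145, 148, 144, 143, 145, 143]
[168, 171, 167, 166, 168, 170, 168, 161, 161, 169, 149, 107, 51, 36, 46, 44, 57, 59, 53, 55, 132, 151, 148, 141, 144, 141, 139, 142]
[164, 167, 163, 167, 163, 165, 156, 159, 159, 161, 147, 112, 53, 33, 39, 39, 53, 59, 58, 53, 135, 147, 143, 138, 136, 139, 141, 139]
bottle base [[0.698, 0.362], [0.685, 0.327]]
jar1 [[ 0.52682914 -0.01841889]] [[-33.6 -45.1]]
```

View pics/w3.png

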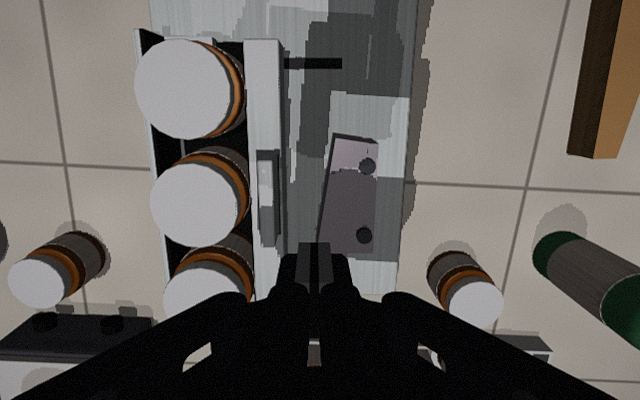

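The bar and all three upright jars are snug by the rail; the stop's mouth corner is near (333,141), and the bar's back edge is at column 279.

Run:
```python
from h import *
g=cv2.imread("pics/w3.png",0).astype(int)
print(proj("w3",np.array([[*(O+V*.038),.145],[*(O+V*.038),.105],[*(O+V*.07),.145]])).round(1))
print("rows140-150"); 
for r in (136,144,152,170): print(r,g[r,322:345].tolist())
print("col355",g[125:150,355].tolist())
print("wedge tip",plane("w3",[[594,157],[617,158]],.04)[:,:2].round(4).tolist(), "bar",sh(plane("w3",[[278.7,94],[278.7,139]],.145)))
```

```text
[[335.6 138.6]
 [332.7 132.9]
 [380.9 138.7]]
rows140-150
136 [62, 66, 63, 67, 58, 49, 122, 141, 132, 130, 61, 27, 33, 33, 39, 31, 34, 36, 32, 35, 23, 41, 36]
144 [65, 61, 65, 58, 51, 117, 137, 138, 107, 45, 36, 17, 98, 137, 137, 130, 129, 133, 131, 136, 129, 133, 131]
152 [60, 55, 55, 127, 144, 138, 141, 80, 34, 34, 30, 126, 135, 138, 132, 134, 129, 132, 134, 127, 131, 134, 130]
170 [84, 85, 94, 72, 48, 33, 27, 38, 128, 120, 114, 114, 114, 123, 123, 122, 125, 65, 40, 62, 76, 68, 66]
col355 [138, 137, 140, 141, 134, 140, 133, 138, 136, 144, 108, 46, 33, 40, 28, 57, 120, 136, 131, 127, 129, 129, 126, 128, 125]
wedge tip [[0.5724, 0.3367], [0.5722, 0.3603]] bar [[-30.2  -1.3]
 [  0.3  -2.1]]
```

Emit:
step_arm --commands '[[70,[25,50,0],-0.5],[70,[50,100,0],-1],[70,[75,150,0],-1.8],[70,[100,200,0],-1.8],[70,[125,250,0],-1.8],[70,[150,301,0],-1.8],[70,[150,301,50],-1.8],[70,[150,301,100],-1.8],[70,[150,301,150],-1.8],[70,[150,301,150],-1.8],[70,[150,301,150],-1.8]]'

```text
t: 8.43
tool_pos: [0.4327, 0.3459, 0.2776]
tool_rot: [-0.13, 3.138, 0.0]
contact_force: [-0.1, -0.0, 0.1]
opening: 0.0596
grip_force: 0.0
```

Run:
```python
from h import *
o=monitor.get_obs();im,_,_=shot("wrist","w4");print(o["t"],o["tool_pos"],R.from_rotvec(o["tool_rot"]).as_matrix().round(3)[:,:2].tolist(),o["opening"])
hsv=cv2.cvtColor(cv2.imread("pics/w4.png"),cv2.COLOR_BGR2HSV)
u=np.array([.9965,.0837]);v=np.array([-.0837,.9965]);W=np.array([.432,.3455])
pts=[(-33,0),(-12,-21),(-12,21),(20,-21),(20,21)]
uv=proj("w4",np.array([[*(W+u*a/1000+v*b/1000),.04] for a,b in pts])).round(0).astype(int);print(uv.tolist())
im=cv2.imread("pics/w4.png")
for p in uv: cv2.circle(im,tuple(map(int,p)),3,(255,0,255),1)
cv2.imwrite("pics/w4m.png",im)
```

```text
8.425 [0.43265827 0.34593685 0.27756925] [[-0.997, -0.083], [-0.083, 0.997], [-0.001, 0.0]] 0.05958577397903501
[[313, 159], [278, 193], [347, 193], [280, 242], [346, 242]]
```

View pics/w4m.png

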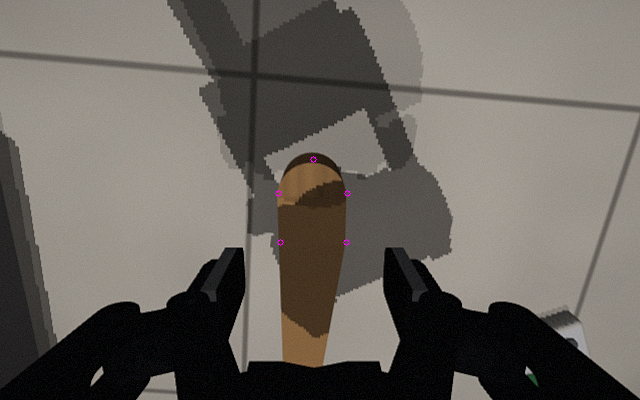

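Predicted butt points fall exactly on the wedge, centred between the fingers. Descend and grasp.

Emit:
step_arm --commands '[[70,[0,0,50],0],[70,[0,0,96],0],[70,[0,0,96],0],[40,[0,0,96],0],[40,[0,0,96],0],[40,[0,0,96],0],[40,[0,0,96],0],[40,[0,0,96],0]]' --squeeze 40

```text
t: 9.48
tool_pos: [0.4338, 0.3467, 0.1841]
tool_rot: [-0.13, 3.134, 0.004]
contact_force: [-0.9, 0.4, 6.8]
opening: 0.0414
grip_force: 41.3
```

Emit:
step_arm --commands '[[40,[0,0,-40],0],[40,[0,0,-100],0],[40,[0,0,-160],0],[40,[0,0,-172],0],[40,[8,-50,-172],0],[40,[15,-100,-172],0.5],[40,[22,-150,-172],1],[40,[29,-200,-172],1.5],[40,[36,-250,-172],1.8],[40,[43,-300,-172],1.8],[40,[43,-300,-172],1.8],[40,[43,-300,-172],1.8]]'

```text
t: 10.98
tool_pos: [0.4141, 0.0434, 0.3521]
tool_rot: [0.08, -3.14, -0.001]
contact_force: [-0.2, 0.2, -1.1]
opening: 0.0412
grip_force: 41.7
```

```bash
sed -i 's/O=np.array.*;A=/O=np.array([.5596,.0273]);A=/' h.py
python3 - <<'E'
from h import *
o=monitor.get_obs();print(o["t"],o["tool_pos"],R.from_rotvec(o["tool_rot"]).as_matrix().round(3)[:,:2].tolist(),o["opening"],sh(o["tool_pos"]),o["contact_force"])
shot("wrist","w5");shot("scene","s5")
E
```

```text
10.975 [0.41411988 0.04343096 0.35213332] [[-0.999, -0.051], [-0.051, 0.999], [0.001, 0.001]] 0.041176539507827035 [[-144.4   23.7]] [-0.18930585  0.15154992 -1.11939389]
```

Emit:
step_arm --commands '[[40,[0,1,30],0],[40,[0,1,56],0],[40,[0,1,60],0],[40,[0,1,60],0],[40,[0,1,60],0]]'

```text
t: 11.7
tool_pos: [0.4149, 0.0445, 0.2941]
tool_rot: [-0.082, 3.138, -0.0]
contact_force: [0.5, -0.0, -1.5]
opening: 0.0415
grip_force: 41.7
```

Run:
```python
from h import *
o=monitor.get_obs();print(o["t"],o["tool_pos"],sh(o["tool_pos"]),o["contact_force"])
im,_,_=shot("wrist","w6");shot("side","d6");im=cv2.imread("pics/w6.png")
p=proj("w6",np.array([[*(O+U*x/1000+V*y/1000),.145] for x,y in [(0,38),(-65,1),(-65,-23),(-6,3.7),(-6,27.7)]])).astype(int);print(p.tolist())
s=cv2.imread("pics/d6.png")[150:270,275:435]; s=cv2.resize(s,(800,600),interpolation=cv2.INTER_CUBIC)[:, :];
out=np.hstack([cv2.resize(im,(400,250)),cv2.resize(s,(400,300))[:250]]);big=cv2.resize(s,(800,400)) 
cv2.imwrite("pics/v6.png",s)
```

```text
11.7 [0.41485377 0.04451071 0.2941353 ] [[-143.6   24.8]] [ 0.5118248  -0.02050882 -1.47906418]
[[339, 546], [259, 446], [204, 446], [269, 538], [319, 538]]
```

Emit:
step_arm --commands '[[40,[0,0,3],0],[40,[0,0,4],0],[40,[-4,0,4],0],[40,[-8,0,4],0],[40,[-12,0,4],0],[40,[-16,0,4],0],[40,[-20,0,4],0],[40,[-20,0,4],0]]'

```text
t: 12.8
tool_pos: [0.4349, 0.0453, 0.2891]
tool_rot: [-0.081, 3.139, -0.0]
contact_force: [0.6, 0.4, 3.1]
opening: 0.0417
grip_force: 42.3
```

Emit:
step_arm --commands '[[40,[-4,0,0],0],[40,[-8,0,0],0],[40,[-12,0,0],0],[40,[-16,0,0],0],[40,[-20,0,0],0],[40,[-20,0,0],0]]'

```text
t: 13.55
tool_pos: [0.4546, 0.0463, 0.2891]
tool_rot: [-0.081, 3.139, 0.0]
contact_force: [-1.0, 0.1, 5.3]
opening: 0.041
grip_force: 42.4
```

Emit:
step_arm --commands '[[40,[-4,0,-0.5],0],[40,[-8,0,-0.5],0],[40,[-12,0,-0.5],0],[40,[-16,0,-0.5],0],[40,[-16,0,-0.5],0]]'

```text
t: 14.18
tool_pos: [0.4707, 0.0471, 0.2891]
tool_rot: [-0.081, 3.139, 0.0]
contact_force: [1.5, 0.6, 1.7]
opening: 0.0417
grip_force: 42.1
```

Run:
```python
from h import *
o=monitor.get_obs();print(o["t"],sh(o["tool_pos"]),o["contact_force"],o["wrist_torque"])
shot("side","d7");s=cv2.imread("pics/d7.png")[140:290,265:465]; cv2.imwrite("pics/v7.png",cv2.resize(s,(800,600),interpolation=cv2.INTER_CUBIC))
shot("scene","s7")
```

```text
14.175 [[-87.7  24.5]] [1.48210037 0.55872273 1.67409468] [ 0.14205703 -0.29416634 -0.02121544]
```

View pics/v7.png

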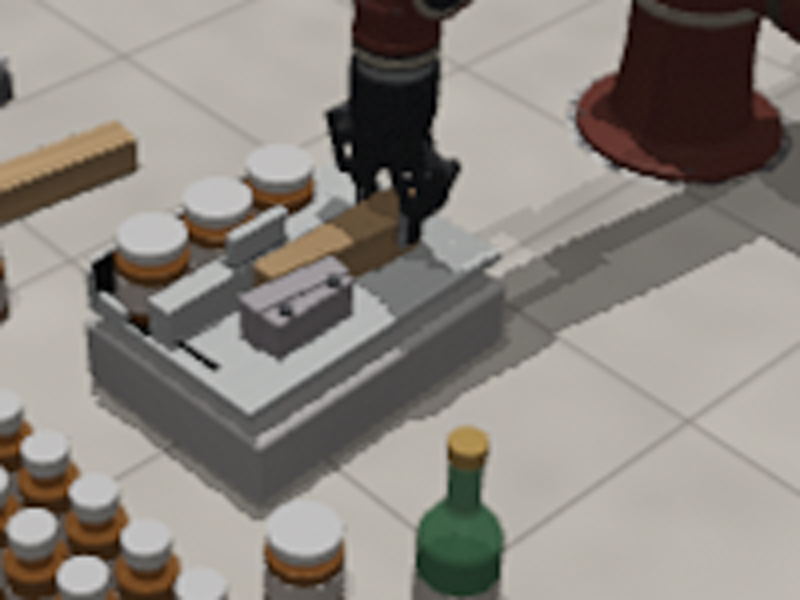

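The wedge lies flat in the gap between bar and stop, held at the butt, jars upright. Release and go behind it to push.

Emit:
step_arm --commands '[[62,[0,0,0],0],[62,[0,0,0],0],[62,[0,0,0],0],[62,[0,0,-20],0],[62,[0,0,-60],0],[62,[0,0,-90],0],[0,[35,0,-90],0],[0,[66,0,-90],0],[0,[66,0,-90],0],[0,[66,0,-90],0],[0,[66,0,-90],0],[0,[66,0,-90],0]]'

```text
t: 15.78
tool_pos: [0.4048, 0.0437, 0.3791]
tool_rot: [0.081, -3.14, -0.0]
contact_force: [-0.5, 0.1, 0.2]
opening: -0.0001
grip_force: 0.0
```

Emit:
step_arm --commands '[[0,[0,0,40],0],[0,[0,0,80],0],[0,[0,0,91],0],[0,[0,0,91],0],[0,[0,0,91],0]]'

```text
t: 16.4
tool_pos: [0.4052, 0.0437, 0.2901]
tool_rot: [-0.081, 3.137, -0.001]
contact_force: [0.5, 0.3, 0.5]
opening: 0.0002
grip_force: 0.0
```

Run:
```python
from h import *
o=monitor.get_obs();print(o["t"],o["tool_pos"],sh(o["tool_pos"]),o["contact_force"],o["opening"],R.from_rotvec(o["tool_rot"]).as_matrix().round(3)[:,1])
```

```text
16.4 [0.40516692 0.04367631 0.29014529] [[-153.4   24.4]] [0.52664791 0.32979008 0.54829312] 0.00015454734738089206 [-0.052  0.999 -0.   ]
```

Emit:
step_arm --commands '[[0,[-4,0,0],0],[0,[-8,0,0],0],[0,[-12,0,0],0],[0,[-15,0,0],0],[0,[-18,0,0],0],[0,[-21,0,0],0],[0,[-24,0,0],0],[0,[-27,0,0],0],[0,[-30,0,0],0],[0,[-30,0,0],0]]'

```text
t: 17.65
tool_pos: [0.4345, 0.0453, 0.2882]
tool_rot: [-0.081, 3.14, -0.0]
contact_force: [0.0, 0.0, 0.3]
opening: -0.0001
grip_force: 0.0
```

Emit:
step_arm --commands '[[0,[-3,0,0],0],[0,[-6,0,0],0],[0,[-9,0,0],0],[0,[-12,0,0],0],[0,[-15,0,0],0],[0,[-18,0,0],0],[0,[-18,0,0],0]]'

```text
t: 18.52
tool_pos: [0.4526, 0.0462, 0.2883]
tool_rot: [-0.081, 3.14, -0.0]
contact_force: [0.3, -0.1, 0.2]
opening: -0.0005
grip_force: 0.0
```

```bash
cat >> h.py <<'E'
def wedge(n,f):
    "shaker-frame extent of the wedge's top (z .145) by colour"
    shot(n,f); hsv=cv2.cvtColor(cv2.imread(f"pics/{f}.png"),cv2.COLOR_BGR2HSV)
    m=cv2.inRange(hsv,(8,70,50),(25,255,255)); ys,xs=np.nonzero(m)
    P=sh(plane(f,np.c_[xs,ys],.145)); k=(P[:,0]>-180)&(P[:,0]<130)&(P[:,1]>0)&(P[:,1]<48); P=P[k]
    c=P[(P[:,1]>8)&(P[:,1]<22)]
    return len(P), np.percentile(c[:,0],[0,1,5,50,95,99,100]).round(1)
E
python3 - <<'E'
from h import *
o=monitor.get_obs();print(sh(o["tool_pos"]))
for n in("scene","side"): print(n,wedge(n,n+"8"))
K,T=load("d7")
import shutil
hsv=cv2.cvtColor(cv2.imread("pics/d7.png"),cv2.COLOR_BGR2HSV);m=cv2.inRange(hsv,(8,70,50),(25,255,255));ys,xs=np.nonzero(m);P=sh(plane("d7",np.c_[xs,ys],.145));k=(P[:,1]>8)&(P[:,1]<22)&(P[:,0]>-180)&(P[:,0]<130);print("before",np.percentile(P[k][:,0],[0,5,50,95,99,100]))
E
```

```text
[[-105.9   24.5]]
scene (477, array([-90.2, -86.6, -78.2,   3.5,  76.7,  82.9, 102.3]))
side (358, array([-96.2, -89.2, -80.7,   2. ,  79.4,  87.8,  92.1]))
before [-121.5    -99.875  -22.2     49.35    57.425   61.6  ]
```

Emit:
step_arm --commands '[[0,[-2,0,0],0],[0,[-4,0,0],0],[0,[-6,0,0],0],[0,[-8,0,0],0],[0,[-8,0,0],0]]'

```text
t: 19.25
tool_pos: [0.4593, 0.0462, 0.2883]
tool_rot: [0.081, -3.133, 0.003]
contact_force: [-12.5, -3.0, 8.9]
opening: -0.0001
grip_force: 6.3
```

Emit:
step_arm --commands '[[0,[-1,0,0],0],[0,[-2,0,0],0],[0,[-3,0,0],0],[0,[-4,0,0],0],[0,[-4,0,0],0]]'

```text
t: 19.88
tool_pos: [0.4623, 0.0461, 0.2882]
tool_rot: [0.081, -3.127, 0.006]
contact_force: [-21.4, -6.2, 15.2]
opening: 0.0
grip_force: 10.9
```

Emit:
step_arm --commands '[[0,[-1,0,0],0],[0,[-2,0,0],0],[0,[-3,0,0],0],[0,[-4,0,0],0],[0,[-4,0,0],0]]'

```text
t: 20.5
tool_pos: [0.4657, 0.0459, 0.2882]
tool_rot: [0.081, -3.124, 0.008]
contact_force: [-27.4, -9.1, 19.8]
opening: 0.0003
grip_force: 13.9
```

Run:
```python
from h import *
o=monitor.get_obs();print(sh(o["tool_pos"]),o["contact_force"],o["wrist_torque"],R.from_rotvec(o["tool_rot"]).as_matrix().round(3).tolist())
for n in("scene","side"): print(n,wedge(n,n+"9"))
# tip height / jars: change vs frame 7
for n,a in(("scene","s7"),("side","d7")):
    d=cv2.absdiff(cv2.imread(f"pics/{a}.png",0),cv2.imread(f"pics/{n}9.png",0));ys,xs=np.nonzero(d>30);P=sh(plane(n+"9",np.c_[xs,ys],.145));k=(P[:,0]>40)&(P[:,0]<150)&(abs(P[:,1])<100);print(n,k.sum(),P[k].min(0) if k.any() else '',P[k].max(0) if k.any() else '')
```

```text
[[-92.8  23.5]] [-27.35188777  -9.10578539  19.82468009] [-1.31150944  3.85041348 -0.11382898] [[-0.999, -0.052, -0.017], [-0.052, 0.999, -0.006], [0.017, -0.005, -1.0]]
scene (472, array([-78.7, -76.8, -69.3,  12.2,  85.6,  91.4,  93. ]))
side (370, array([-87. , -83. , -71.4,  10.6,  88.7,  95.8, 100.2]))
scene 132 [ 42.8 -25.2] [119.7  40. ]
side 82 [ 40.3 -24.8] [125.2  60. ]
```

The moment shows contact at the wedge's top edge by a sloping part of the fingers; I back off and push higher up the fingers' tips.

Emit:
step_arm --commands '[[0,[4,0,0],0],[0,[10,0,0],0],[0,[10,0,-6],0],[0,[10,0,-12],0],[0,[10,0,-12],0],[0,[10,0,-12],0]]'

```text
t: 21.35
tool_pos: [0.4584, 0.0466, 0.3003]
tool_rot: [-0.081, 3.14, -0.0]
contact_force: [1.0, -0.7, -0.4]
opening: -0.0001
grip_force: 0.0
```

Emit:
step_arm --commands '[[0,[-3,0,0],0],[0,[-6,0,0],0],[0,[-8,0,0],0],[0,[-10,0,0],0],[0,[-10,0,0],0]]'

```text
t: 21.98
tool_pos: [0.4673, 0.0466, 0.2999]
tool_rot: [0.081, -3.133, 0.003]
contact_force: [-11.1, -4.6, 6.8]
opening: 0.0002
grip_force: 5.6
```

Run:
```python
from h import *
o=monitor.get_obs();print(sh(o["tool_pos"]),o["tool_pos"],o["contact_force"],o["wrist_torque"])
for n in("scene","side"): print(n,wedge(n,n+"10"))
```

```text
[[-91.1  24.1]] [0.4673228  0.04656777 0.29991606] [-11.08232836  -4.62485908   6.7871495 ] [-0.65104952  1.73948912 -0.11791506]
scene (474, array([-78.7, -75.1, -67.4,  15.6,  88.8,  94.8, 115. ]))
side (373, array([-80.3, -76.9, -68.1,  15.2,  93.3, 101.6, 106. ]))
```

Emit:
step_arm --commands '[[0,[-1,0,0],0],[0,[-2,0,0],0],[0,[-3,0,0],0],[0,[-4,0,0],0],[0,[-4,0,0],0]]'

```text
t: 22.7
tool_pos: [0.4704, 0.0464, 0.2999]
tool_rot: [0.081, -3.127, 0.006]
contact_force: [-18.7, -7.0, 13.8]
opening: 0.0003
grip_force: 9.8
```

Emit:
step_arm --commands '[[0,[-1,0,0],0],[0,[-2,0,0],0],[0,[-3,0,0],0],[0,[-4,0,0],0],[0,[-4,0,0],0]]'

```text
t: 23.32
tool_pos: [0.4735, 0.0464, 0.2999]
tool_rot: [0.081, -3.122, 0.008]
contact_force: [-26.6, -7.8, 18.1]
opening: -0.0001
grip_force: 13.7
```

Run:
```python
from h import *
o=monitor.get_obs();print(sh(o["tool_pos"]),o["tool_pos"],o["contact_force"],o["wrist_torque"],o["tool_rot"])
for n in("scene","side"): print(n,wedge(n,n+"11"))
```

```text
[[-85.   23.6]] [0.47351362 0.04641121 0.29987437] [-26.57630026  -7.7999284   18.08551125] [-1.40170902  4.13371814 -0.10225385] [ 0.08102382 -3.12178172  0.00763267]
scene (469, array([-73.1, -71.3, -62.8,  20.8,  92.8,  99.2, 119.7]))
side (383, array([-77.9, -74.4, -66.3,  17.5,  96.6, 105.5, 108.3]))
```

Emit:
step_arm --commands '[[0,[4,0,0],0],[0,[8,0,0],0],[0,[8,-1,2],0],[0,[8,-1,2],0],[0,[2,-1,2],0],[0,[0,-1,1.5],0],[0,[-2,-1,1],0],[0,[-3,-1,0.5],0],[0,[-3,-1,0.5],0]]'

```text
t: 24.55
tool_pos: [0.4766, 0.0463, 0.298]
tool_rot: [0.081, -3.123, 0.003]
contact_force: [-21.5, -3.5, 10.0]
opening: 0.0001
grip_force: 10.7
```

Run:
```python
from h import *
o=monitor.get_obs();print(sh(o["tool_pos"]),o["tool_pos"],o["contact_force"],o["wrist_torque"],o["tool_rot"])
for n in("scene","side"): print(n,wedge(n,n+"12"))
```

```text
[[-81.8  23.4]] [0.47664568 0.04634132 0.29798435] [-21.48955287  -3.45647932   9.98435142] [-0.6071221   3.28089165 -0.06862466] [ 8.13538144e-02 -3.12297521e+00  2.82179861e-03]
scene (468, array([-69.3, -67.4, -59.9,  24.2,  96.7, 102.8, 122.7]))
side (388, array([-77.9, -70.2, -62.1,  23. , 102.4, 109.6, 114. ]))
```

Emit:
step_arm --commands '[[0,[-1,0,-0.5],0],[0,[-2,0,-1],0],[0,[-3,0,-1.5],0],[0,[-3.5,0,-1.8],0],[0,[-3.5,0,-1.8],0],[0,[-3.5,0,-1.8],0]]'

```text
t: 25.4
tool_pos: [0.4793, 0.0463, 0.2981]
tool_rot: [0.081, -3.12, 0.004]
contact_force: [-22.0, -4.5, 6.0]
opening: 0.0
grip_force: 10.9
```

Run:
```python
from h import *
o=monitor.get_obs();print(sh(o["tool_pos"]),o["contact_force"],o["wrist_torque"],o["tool_rot"])
for n in("scene","side"):
    print(n,wedge(n,n+"13"))
    g=cv2.imread(f"pics/{n}13.png"); h=cv2.cvtColor(g,cv2.COLOR_BGR2HSV)
    # profiles along shaker x at z .145: on the wedge (y 14) and along the stop's top (y 50)
    for y in(13,17,52):
        X=np.arange(70,126,4); p=proj(n+"13",np.array([[*(O+U*x/1000+V*y/1000),.145] for x in X])).round().astype(int)
        print(y,[(int(x),h[b,a,1],h[b,a,2]) for x,(a,b) in zip(X.tolist(),p)].__repr__().replace("np.uint8",""))
```

```text
[[-79.2  23.2]] [-22.01093699  -4.51884553   6.00199816] [-0.97229146  3.37547068 -0.14245015] [ 0.08102558 -3.11956359  0.0039027 ]
scene (463, array([-67.4, -63.9, -56.2,  26.1,  98.4, 104.5, 105.8]))
13 [(70, (124), (134)), (74, (124), (134)), (78, (125), (135)), (82, (124), (136)), (86, (124), (136)), (90, (126), (136)), (94, (124), (136)), (98, (124), (136)), (102, (125), (120)), (106, (128), (50)), (110, (124), (41)), (114, (130), (45)), (118, (130), (45)), (122, (109), (42))]
17 [(70, (123), (133)), (74, (124), (134)), (78, (126), (136)), (82, (124), (136)), (86, (124), (136)), (90, (125), (137)), (94, (124), (136)), (98, (124), (136)), (102, (129), (97)), (106, (124), (41)), (110, (124), (41)), (114, (124), (41)), (118, (125), (45)), (122, (130), (43))]
52 [(70, (14), (108)), (74, (16), (97)), (78, (17), (107)), (82, (17), (107)), (86, (15), (101)), (90, (17), (91)), (94, (16), (47)), (98, (26), (39)), (102, (20), (38)), (106, (19), (40)), (110, (19), (40)), (114, (5), (55)), (118, (4), (130)), (122, (5), (162))]
side (386, array([-75.4, -70.2, -61.4,  23.7, 102.4, 109.7, 114. ]))
13 [(70, (95), (163)), (74, (98), (164)), (78, (97), (165)), (82, (98), (166)), (86, (96), (165)), (90, (98), (167)), (94, (97), (168)), (98, (105), (124)), (102, (109), (89)), (106, (119), (71)), (110, (41), (74)), (114, (6), (80)), (118, (3), (79)), (122, (0), (78))]
17 [(70, (98), (164)), (74, (98), (164)), (78, (100), (166)), (82, (100), (166)), (86, (99), (168)), (90, (98), (167)), (94, (96), (172)), (98, (98), (158)), (102, (114), (78)), (106, (115), (69)), (110, (117), (72)), (114, (36), (77)), (118, (3), (79)), (122, (0), (78))]
52 [(70, (10), (124)), (74, (10), (106)), (78, (12), (128)), (82, (12), (109)), (86, (12), (106)), (90, (12), (85)), (94, (15), (69)), (98, (18), (71)), (102, (14), (71)), (106, (14), (71)), (110, (18), (71)), (114, (87), (70)), (118, (120), (72)), (122, (124), (66))]
```

Emit:
step_arm --commands '[[0,[-1,0,-0.5],0],[0,[-2,0,-1],0],[0,[-3,0,-1.5],0],[0,[-4,0,-2],0],[0,[-5,0,-2.5],0],[0,[-5,0,-2.5],0],[0,[-5,0,-2.5],0]]'

```text
t: 26.38
tool_pos: [0.4833, 0.0462, 0.2985]
tool_rot: [0.081, -3.115, 0.006]
contact_force: [-22.5, -7.2, 0.5]
opening: 0.0003
grip_force: 11.6
```

```bash
cat >> h.py <<'E'
def edges(n,f):
    "x where the brightness falls at the tip (two lines) and at the stop's end"
    from scipy.ndimage import map_coordinates as mc
    shot(n,f); g=cv2.imread(f"pics/{f}.png",0).astype(float); r=[]
    for y in(13,17,48,54):
        X=np.arange(80,116,.5); p=proj(f,np.array([[*(O+U*x/1000+V*y/1000),.145] for x in X]))
        s=mc(g,[p[:,1],p[:,0]],order=1); d=s[6:]-s[:-6]; r.append(X[d.argmin()]+1.5)
    return r
E
python3 - <<'E'
from h import *
o=monitor.get_obs();print(sh(o["tool_pos"]),o["contact_force"])
for n in("scene","side"): print(n,edges(n,n+"14"))
E
```

```text
[[-75.2  22.9]] [-22.50848578  -7.20001534   0.49369728]
scene [np.float64(106.5), np.float64(106.0), np.float64(93.5), np.float64(92.5)]
side [np.float64(102.5), np.float64(103.5), np.float64(89.0), np.float64(88.0)]
```

Emit:
step_arm --commands '[[0,[3,0,0],0],[0,[8,0,0],0],[0,[20,0,0],0],[0,[30,0,-20],0],[0,[30,0,-70],0],[0,[30,0,-120],0],[0,[30,0,-120],0],[0,[30,0,-120],0],[0,[30,0,-120],0]]'

```text
t: 27.6
tool_pos: [0.4574, 0.0456, 0.4223]
tool_rot: [0.081, -3.138, -0.0]
contact_force: [0.1, 0.5, -0.3]
opening: 0.0001
grip_force: 0.0
```

Run:
```python
from h import *
o=monitor.get_obs();print(o["t"],o["tool_pos"],o["contact_force"])
for n in("scene","side"): print(n,edges(n,n+"15"))
shot("wrist","w15")
# caps: bright round blobs at z .178 on the deck
for n in("scene15","side15"):
    h=cv2.cvtColor(cv2.imread(f"pics/{n}.png"),cv2.COLOR_BGR2HSV);m=cv2.inRange(h,(0,0,140),(180,40,255))
    for c in cv2.findContours(cv2.morphologyEx(m,2,np.ones((3,3))),0,1)[0]:
        if 120<cv2.contourArea(c)<900:
            P=sh(plane(n,[cv2.minEnclosingCircle(c)[0]],.178))[0]
            if abs(P[0])<150 and -110<P[1]<0: print(n,P,cv2.contourArea(c))
# unneeded things moved? image change off the shaker/arm
for n,ref in(("scene","scene0"),("side","side0")):
    a=cv2.imread(f"pics/{ref}.png",0);b=cv2.imread(f"pics/{n}15.png",0)
    for nm,(x0,x1,y0,y1) in {"scene":{"jarA":(235,258,198,226),"jarB":(345,370,274,302),"bottle":(390,420,280,322),"block":(238,280,158,190),"timer":(462,494,292,322)},"side":{"jarA":(248,268,195,222),"jarB":(328,354,264,296),"bottle":(365,393,260,316),"block":(258,302,170,194),"timer":(443,476,303,328)}}[n].items():
        print(n,nm,int((cv2.absdiff(a,b)[y0:y1,x0:x1]>35).sum()))
```

```text
27.6 [0.45742445 0.04557408 0.42233899] [ 0.14043994  0.48650341 -0.25428133]
scene [np.float64(107.0), np.float64(106.0), np.float64(93.5), np.float64(92.5)]
side [np.float64(102.5), np.float64(103.5), np.float64(89.0), np.float64(88.0)]
scene jarA 0
scene jarB 0
scene bottle 3
scene block 0
scene timer 0
side jarA 0
side jarB 0
side bottle 0
side block 0
side timer 0
```

Run:
```python
from h import *
for n in("side0","side15","scene0","scene15"):
    h=cv2.cvtColor(cv2.imread(f"pics/{n}.png"),cv2.COLOR_BGR2HSV);m=cv2.inRange(h,(5,120,40),(20,255,255))
    ys,xs=np.nonzero(m);P=sh(plane(n,np.c_[xs,ys],.15));k=(abs(P[:,0])<160)&(P[:,1]>-130)&(P[:,1]<-12)
    t=np.zeros_like(m);t[ys[k],xs[k]]=255
    N,_,st,ce=cv2.connectedComponentsWithStats(t)
    print(n,[(sh(plane(n,[ce[i]],.155))[0].tolist(),int(st[i,4])) for i in range(1,N) if st[i,4]>15])
```

```text
side0 [([-22.5, -28.7], 68), ([50.2, -30.8], 70), ([122.7, -31.9], 85)]
side15 [([-24.7, -39.4], 64), ([58.3, -45.7], 47), ([121.2, -41.0], 90)]
scene0 [([-17.8, -35.5], 50), ([54.1, -35.7], 60), ([128.1, -37.8], 62)]
scene15 [([-18.7, -45.1], 52), ([54.2, -45.8], 61), ([127.6, -45.5], 66)]
```

All three jars stand level, about 10 mm nearer the rail than at the start, and the wedge holds on its own.

```bash
python3 -c "
from station import finish_job;print(finish_job())"
```

```text
the job is handed in; nothing more can be done
None
```

The job is handed in: the bar was slid up so the three jars are snug and standing, and the wedge is driven in flat with its thin end about 14 mm past the stop's far end (by image measurement, about 104 mm past the mouth), holding with the gripper clear after pushes that peaked at about 27 N and ended at about 22 N; the items compared in the images (both spare jars, bottle, block, timer) had not moved, while the dishes and tip box were not compared.

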